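# Spring the clamp shut on a glued tile

## Robot

A 6-joint arm with a two-finger parallel gripper is mounted at the origin on the work surface. World frame = base frame: x ahead of the robot, y to its left, z up, the work surface at z = 0. Lengths are in m, angles in rad, forces in N, time in s.
With the tool pointing down it reaches from about 0.375 to 0.975 m from the base axis. Payload 3.8 kg.
Tool frame: the origin (TCP) lies midway between the tips of the shut fingers; the grasp point (between the pads) lies 19 mm behind it; z points along the fingers, y is the line along which they close (so a half turn about z gives the same grasp; the last joint's range is limited). The gripper opens to 88 mm and grips with 3 to 60 N. Pads are 18 mm wide; open, the fingers measure 123 mm over their backs; the gripper's body (75 mm by 187 mm) begins 45 mm behind the grasp point.
Start: joints at [-1.255, 0.264, 1.604, -0, 1.274, -0.037], TCP at [0.233, -0.633, 0.239] pointing down, gripper open.
Joint ranges: [-2.63, 2.63], [-0.94, 2.18], [0.31, 2.57], [-1.31, 4.45], [0, 2.66], [-2.55, 2.55]. Speed limits (rad/s): [2.57, 2.57, 3.14, 3.14, 3.14, 3.14].

## Interface

Orientations are given as a rotation vector (axis times angle).
In Python, from cell import manip, inverse_kinematics, cams, order gives the robot as it stands. Calls block until the motion is done:
- manip.move_pose(position, orientation): joint-space move of the TCP to a pose.
- manip.move_linear(position, rate=0.15, rot=None): straight line of the TCP; rot=None keeps the orientation; rate is the mean speed in m/s.
- manip.set_joints(angles): joint-space move.
- manip.set_gripper(opening, force=None): finger opening in m; force is the grip in N (None keeps the last); returns when the fingers have stopped.
- manip.dwell(seconds).
- inverse_kinematics(position, orientation): joint angles nearest the present ones, or None.
- manip.state(): the state.
- cams.capture(name): name is "side" or "top" or "wrist"; returns a dict with "image" (400x640x3 uint8, blue, green, red), "z_map" (400x640 float32, m along the optical axis (not along the pixel's ray), 0 where there is no reading), "intrinsics" (3x3 intrinsics, pixels), "k1" (the pictures are not rectified: a ray, as slopes to the right and down, at radius r is drawn at 1 + k1 r^2 times it, then the intrinsics apply), "position" and "orientation" of the camera in the world; the wrist camera has in their place "T_tool_cam" (4x4, takes a point from camera to tool coordinates, whose origin is the TCP and whose axes are the flange's). Camera axes: x right, y down, z forward; pixel columns grow to the right and rows downward; lengths in m; the calibration is good to about 2 mm. A picture is of the moment at which its call begins: read the wrist's pose just before it.
A pose or a line that the arm cannot do raises manip.IKError and nothing moves.
- order.close_job(): hands the job in; it is judged then, once.
The state is a dict: "clock": time; "joint_pos": joint angles; "joint_velocities": joint speeds; "tau": joint torques, N m; "tool_pos": TCP position; "tcp_rot": TCP orientation; "contact_force": force on the tool from outside, world axes, zero at the start; "moment": the same for the moment, N m; "gripper_width": finger opening in m; "grasp_force": force on a finger pad.
Only numpy, scipy, OpenCV 4.12 (cv2) and the standard library are available. Lean on these libraries where they do the work, as an engineer would, in place of code of your own. Each camera call takes 0.05 s, during which the arm holds its last target. There are 200 camera calls.

## Task

Clamp the glued tile in its bonding jig: first swing the clamp arm shut against the tile, then set the pin of the loose tension spring fully into the hole in the jig's anchor block, and then stretch the spring so that its eye drops right down over the post on the arm. Leave the spring holding the arm shut and let go; do not lean on the fragile tile or shift the other things on the table.

Things in the scene. Friction and masses are not known exactly. Their poses are not given: they have to be found in the camera images.
- spring: Loose steel tension spring; origin at its pin's tip, +x along it from hook end to eye end, z up. About 0.11 kg (+-30 %). Coil 16 diameter, 83 long closed, axis 12 above the pin tip. Stretches from 3 N on, 0.17 N more per mm, up to 60 mm. Bends springily upwards where the coil meets each end (0.3 N m/rad, up to 0.35 rad); held by the hook end alone, the eye end sags 5-10 mm. Stands on pin tip and eye plug.
- hook_grip (a point): On the spring's hook end, an upright square plug 16 long (along the spring) x 14 wide, underside 12 and top 46 above the pin tip; the point is on its centre line, 35 above the pin tip. Under its middle a steel pin (the hook), 6 diameter, 12 long, chamfered, points straight down. A bent neck joins it to the coil, which begins 19 from the pin's axis. Axes as the spring.
- pin_tip (a point): Centre of the tip of the spring's pin, 35 below hook_grip. At the start it stands on the table, height 0.
- eye_grip (a point): On the upright plug at the spring's eye end, 16 long x 14 wide (its foot 22 wide, 5 high), underside level with the pin tip and top 46 above it; the point is on its centre line, 35 above its underside and 110 from the pin's axis while the spring is closed. Axes as the spring (x points on from the plug to the eye).
- eye (a point): Centre, on the underside, of the 12 diameter hole in the flat eye plate (26 x 24 x 5 thick) that sticks out beyond the eye plug; 24 beyond eye_grip along +x and 25.5 below it, so 9.5 above the plug's underside; 134 from the pin's axis with the spring closed.
- hole (a point): Centre of the mouth of the vertical hole (10 diameter, 40 deep) in the top of the aluminium anchor block (44 in x, 28 in y, top 52 above the table) on the jig's left. Axes as the jig. With the pin fully in, the hook plug's underside rests on the block, the pin tip 12 below the mouth.
- jig: Bonding jig screwed to the table: plywood base 250 (x) x 240 (y) x 12. Axes: x away from the robot, y left, z up; origin 15 short of and 10 left of the base's middle. Spring line: x = -30; hole at y = 75; post at y = -90 with the arm shut, 165 from the hole, so the spring stretches 31 (about 8 N). A rest ledge (36 x 44, top 38.5 high, centre y = -35) carries the closed spring's eye plug once the pin is in.
- post (a point): Foot of the plain steel post (8 diameter, 12 high, tapered tip) on the clamp arm's top face, 47.5 above the table; the point is on the post's axis at that face. Axes as the arm. With the eye over the post and the pin home, the eye plate lies on the arm or about 2 above it.
- handle (a point): Grip point on the axis of the clamp arm's black upright round handle (18 diameter, from the arm's top face at 47.5 up to 90 above the table), 72 above the table. It is 215 from the hinge axis; the post is 150 from the hinge axis on the same line. Axes as the arm: x from handle towards the hinge.
- clamp_arm (a joint): Angle (rad) of the clamp arm, a 225 x 16 x 16 bar on an upright hinge at the jig's far right (jig x = 120, y = -90). 0 is shut: the bar lies along the jig's x, its pad on the tile's edge, a firm stop; it grows as the handle swings out to the jig's -y, to 0.9. Stays where left (0.15 N m friction).
- tile: Glazed ceramic tile 90 x 120 x 10, glued from two halves, flat on the jig's base beyond the spring line; fragile, fixed in the jig. Origin at the centre of its underside, axes as the jig; its top is 22 above the table.
- bowl: Bystander: white plastic bowl, 130 across, 75 high; loose, origin at the centre of its underside. Leave it where it stands.
- beaker: Bystander: clear plastic beaker, 68 across, 85 high; loose, origin at the centre of its underside. Leave it where it stands.
- jar: Bystander: small glass jar with metal cap, 48 across, 55 high; loose, origin at the centre of its underside. Leave it where it stands.
- brush: Bystander: paint brush lying flat along its x axis, 170 long; loose, origin under its middle. Leave it where it lies.
- scrubber: Bystander: scrubbing brush lying bristles down, 130 x 45 x 38 high; loose, origin at the centre of its underside. Leave it where it stands.
- pot: Bystander: terracotta bowl, 76 across, 50 high; loose, origin at the centre of its underside. Leave it where it stands.
Things that resemble listed ones, but are neither listed nor needed, are in the scene too. Leave any blue or red look-alike of the spring alone.

How it is judged:
On the way, in this order (a step that is already met when the one before it is completed fails the run):
1. the clamp arm is shut against the tile (value of joint clamp_arm below 0.04 rad), for 0.2 s.
2. the spring's pin is in the anchor hole (horizontal distance between pin_tip and hole below 0.006 m and z of pin_tip in the frame of hole below -0.008 m), for 0.2 s.
3. the spring's eye is down over the post (all of step 2 and horizontal distance between eye and post below 0.006 m and z of eye in the frame of post below 0.006 m), for 0.2 s.
At the end, for the whole second after the job is handed in: The clamp arm is shut (within 0.04 rad), the pin is at least 8 mm deep in the anchor hole and within 6 mm of its axis, the eye is within 6 mm of the post's axis and its plate's underside no more than 6 mm above the arm, and the spring is at rest (all of step 3 and value of joint clamp_arm below 0.04 rad and linear speed of spring below 0.02 m/s); the robot touches nothing.
It fails at once if the fragile tile is pressed on with more than 15 N (contact force between tile and anything else above 15 N).
It fails at once if one of the bystanders is shifted by more than 30 mm (distance of any of bowl, beaker, jar, brush, scrubber, pot from where it was at the start of the episode above 0.03 m).
It also fails if it takes over 61 s, if anything falls off the work surface, if the arm or the gripper's body presses on something with over 40 N, if the wrist force passes 120 N, or if a joint passes its speed limit or range.

## Working session

There is one attempt and no reset: what is moved stays moved. The work goes in short steps, each a Python script; the robot and the scene stay as the last script left them, time stands still between calls to the robot, and variables do not carry over. Pictures are saved under pics/ and viewed, at most 10 in all, crops included, and the job is handed in when it is done.

```bash
ls; mkdir -p pics; cat > h.py <<'E'
import numpy as np, cv2
from scipy.spatial.transform import Rotation as R
from cell import manip, inverse_kinematics, cams, order
def cap(n):
    s=manip.state(); c=cams.capture(n)
    if 'T_tool_cam' in c:
        T=np.eye(4);T[:3,:3]=R.from_rotvec(s['tcp_rot']).as_matrix();T[:3,3]=s['tool_pos'];T=T@np.array(c['T_tool_cam'])
    else:
        T=np.eye(4);o=np.array(c['orientation']);T[:3,:3]=o if o.shape==(3,3) else R.from_rotvec(o).as_matrix();T[:3,3]=c['position']
    np.savez('last_%s.npz'%n,image=c['image'],z=c['z_map'],K=c['intrinsics'],k1=c['k1'],T=T)
    return dict(image=c['image'],z=c['z_map'],K=np.array(c['intrinsics']),k1=float(c['k1']),T=T)
def load(n): 
    d=np.load('last_%s.npz'%n); return {k:d[k] for k in d}
def ray(c,u,v):
    K=c['K'];xy=cv2.undistortPoints(np.array([[[u,v]]],float),K,np.array([float(c['k1']),0,0,0]))[0,0]
    return np.array([xy[0],xy[1],1.])
def px(c,u,v,h=None):
    """world point at pixel, by depth (h None) or on plane z=h"""
    r=ray(c,u,v);T=c['T']
    if h is None:
        p=c['z'][int(v)-1:int(v)+2,int(u)-1:int(u)+2];p=p[p>0];z=np.median(p) if p.size else np.nan
    else: z=(h-T[2,3])/(T[:3,:3]@r)[2]
    return T[:3,:3]@(r*z)+T[:3,3]
def proj(c,p):
    q=c['T'][:3,:3].T@(np.array(p)-c['T'][:3,3]);x,y=q[0]/q[2],q[1]/q[2];f=1+float(c['k1'])*(x*x+y*y)
    return c['K'][0,0]*x*f+c['K'][0,2],c['K'][1,1]*y*f+c['K'][1,2]
def down(yaw):  # tool z down, tool y at angle yaw from world... tool x = (cos yaw, sin yaw)
    c,s=np.cos(yaw),np.sin(yaw)
    return R.from_matrix(np.array([[c,s,0],[s,-c,0],[0,0,-1]])).as_rotvec()
def save(c,n,box=None,k=1):
    im=c['image']
    if box: u0,v0,u1,v1=box; im=im[v0:v1,u0:u1]
    im=cv2.resize(im,None,fx=k,fy=k,interpolation=cv2.INTER_CUBIC); cv2.imwrite('pics/'+n,im)
E
python3 - <<'E'
from h import *
s=manip.state();print({k:np.round(v,3) for k,v in s.items()})
print(R.from_rotvec(s['tcp_rot']).as_matrix().round(3))
for n in('top','side'):
    c=cap(n);save(c,n+'1.png',None,1.25);print(n,c['T'].round(3),c['K'],c['k1'])
E
```

```text
pics
{'clock': np.float64(0.0), 'joint_pos': array([-1.255,  0.265,  1.605, -0.   ,  1.274, -0.037]), 'joint_velocities': array([ 0.001, -0.001,  0.   , -0.001, -0.001, -0.002]), 'tau': array([ 1.0000e-03, -5.0211e+01, -3.5688e+01,  7.3000e-02,  2.9000e-02,
       -0.0000e+00]), 'tool_pos': array([ 0.233, -0.633,  0.237]), 'tcp_rot': array([-3.091e+00, -5.510e-01,  1.000e-03]), 'contact_force': array([0.308, 0.396, 0.367]), 'moment': array([-0.017,  0.021,  0.02 ]), 'grasp_force': np.float64(0.0), 'gripper_width': np.float64(0.088)}
[[ 0.938  0.346 -0.001]
 [ 0.346 -0.938  0.002]
 [ 0.    -0.002 -1.   ]]
top [[-3.500e-02 -9.790e-01  2.020e-01  1.820e-01]
 [-9.990e-01  3.600e-02 -1.000e-03 -1.100e-02]
 [-6.000e-03 -2.020e-01 -9.790e-01  1.669e+00]
 [ 0.000e+00  0.000e+00  0.000e+00  1.000e+00]] [[486.05988889   0.         314.07766804]
 [  0.         486.05988889 197.99974113]
 [  0.           0.           1.        ]] 0.03186670708491253
side [[-0.688 -0.433  0.583 -0.114]
 [-0.726  0.392 -0.565  0.603]
 [ 0.016 -0.812 -0.584  0.716]
 [ 0.     0.     0.     1.   ]] [[362.15501526   0.         322.78494053]
 [  0.         362.15501526 197.50857705]
 [  0.           0.           1.        ]] 0.004942348946820356
```

View pics/top1.png

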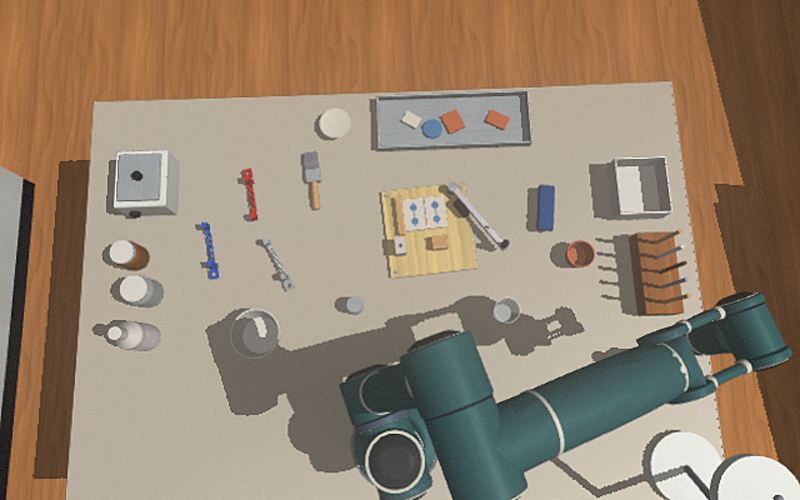

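View pics/side1.png

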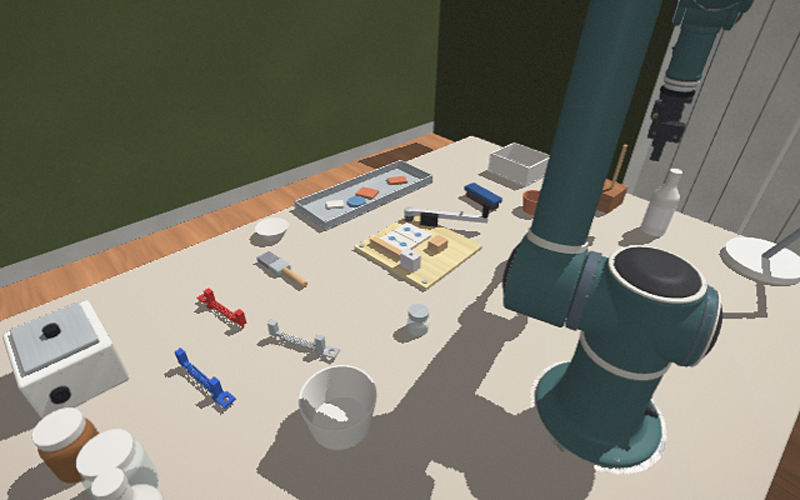

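The top view shows three candidates in 1.25x pixels. The steel spring is at (277,265), the blue look-alike at (209,250) and the red one at (250,195). I choose the steel one, with its hook end at about (265,241) and its eye at about (289,287). The jig is at (430,230), with the block at (400,244), the handle at (503,243) and the hinge at (452,187). I'll check these in a close crop.

```bash
python3 - <<'E'
from h import *
t=load('top');s=load('side')
def cr(c,u0,v0,w,h,W,H): return cv2.resize(c['image'][v0:v0+h,u0:u0+w],(W,H),interpolation=cv2.INTER_CUBIC)
a=cr(t,195,182,50,60,250,300)      # x5
b=cr(s,205,250,75,45,500,300)      # x6.67
d=cr(t,298,138,120,90,400,300)     # x3.33
e=cr(s,275,160,120,90,400,300)
im=np.vstack([np.hstack([a,b,np.zeros((300,50,3),np.uint8)]),np.hstack([d,e])])
cv2.imwrite('pics/crop1.png',im)
E
```

```text
(no output)
```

View pics/crop1.png

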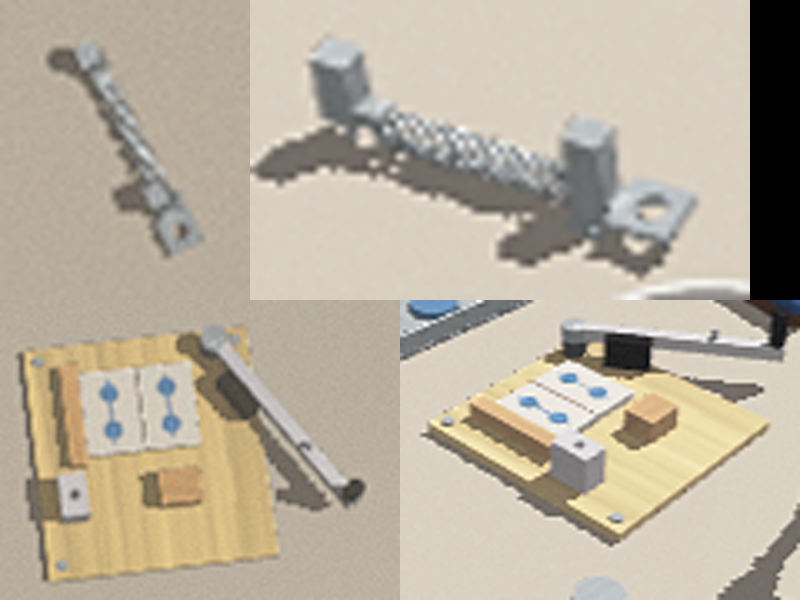

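Crop confirms: the steel spring stands with its hook plug at top-camera pixel (213,192.4), its eye plug at (226.4,220) and its eye hole at (231,228). On the jig, the block's hole is at (320.5,196.2), the hinge at (362.5,148.8), the handle top at (403.6,194.4) and the post at (388.9,182.1).

```bash
python3 - <<'E'
from h import *
t=load('top');s=load('side')
for n,u,v,h in [('hook',213,192.4,.046),('eyeplug',226.4,220,.046),('eye',231,228,.0145),('hole',320.5,196.2,.052),('hinge',362.5,148.8,.05),('handle',403.6,194.4,.09),('post',388.9,182.1,.05)]:
    print(n,px(t,u,v,h).round(4),px(t,u,v).round(4))
for n,u,v,h in [('hook',255.5,257.2,.046),('eyeplug',293.2,269.2,.046),('hole',328.7,203.2,.052),('handle',389.6,164.5,.09),('hinge',327.2,167.5,.05)]:
    print('S',n,px(s,u,v,h).round(4))
# base edges corners (top), z=.012
for u,v in [(20,352),(50,580),(278,555),(250,325)]: print(px(t,u/3.333+298,(v-300)/3.333+138,.012).round(4))
for n,u,v in [('bowl',335,124),('brush',313,180),('jar',355,305),('beaker',508,310),('bigbowl',255,333),('pot',580,253),('scrub',546,207)]: print(n,px(t,u/1.25,v/1.25,.04).round(3))
E
```

```text
hook [0.5497 0.3319 0.046 ] [0.5497 0.3319 0.0459]
eyeplug [0.4525 0.2861 0.046 ] [0.4527 0.2862 0.0451]
eye [0.4294 0.276  0.0145] [0.4311 0.278  0.0033]
hole [ 0.5218 -0.0346  0.052 ] [ 0.5241 -0.0348  0.0412]
hinge [ 0.6849 -0.1866  0.05  ] [ 0.6849 -0.1866  0.05  ]
handle [ 0.5099 -0.3095  0.09  ] [ 0.5099 -0.3095  0.0902]
post [ 0.5629 -0.2701  0.05  ] [ 0.5638 -0.2707  0.0462]
S hook [0.4815 0.2628 0.046 ]
S eyeplug [0.3841 0.2181 0.046 ]
S hole [ 0.5161 -0.0329  0.052 ]
S handle [ 0.4991 -0.3048  0.09  ]
S hinge [ 0.6746 -0.1796  0.05  ]
[0.6866 0.0175 0.012 ]
[ 0.4404 -0.0059  0.012 ]
[ 0.458  -0.2428  0.012 ]
[ 0.7074 -0.2286  0.012 ]
bowl [0.885 0.139 0.04 ]
brush [0.72  0.203 0.04 ]
jar [0.365 0.094 0.04 ]
beaker [ 0.337 -0.315  0.04 ]
bigbowl [0.3   0.361 0.04 ]
pot [ 0.485 -0.521  0.04 ]
scrub [ 0.618 -0.441  0.04 ]
```

```bash
python3 - <<'E'
from h import *
print(cams.capture('wrist')['T_tool_cam'].round(3))
manip.set_gripper(0.0,10)
manip.move_pose([.50,-.20,.28],down(1.65))
manip.dwell(.3)
c=cap('wrist');save(c,'w1.png',None,1.25);print(c['T'].round(3),c['K'][0,0],manip.state()['clock'])
for n,p in [('hole',[.5218,-.0346,.052]),('handle',[.5099,-.3095,.09]),('post',[.5629,-.2701,.0475]),('hinge',[.6849,-.1866,.05])]: print(n,np.array(proj(c,p))*1.25)
E
```

```text
[[ 0.001 -0.958 -0.286  0.074]
 [ 1.     0.     0.001 -0.001]
 [-0.001 -0.286  0.958 -0.146]
 [ 0.     0.     0.     1.   ]]
[[ 0.997  0.075  0.022  0.494]
 [ 0.079 -0.955 -0.285 -0.126]
 [-0.     0.286 -0.958  0.426]
 [ 0.     0.     0.     1.   ]] 340.42091046255587 3.65
hole [435.27160591   6.92102499]
handle [393.04898582 339.18169621]
post [451.61925934 284.32686494]
hinge [595.55831673 209.26116904]
```

View pics/w1.png

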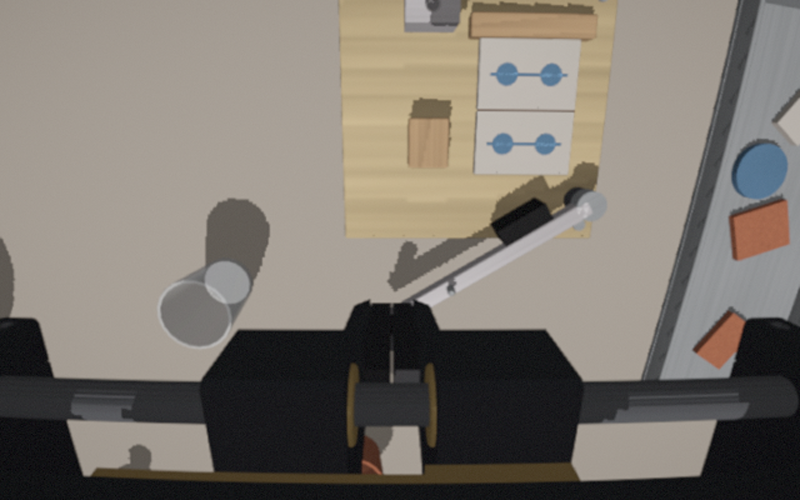

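```bash
python3 - <<'E'
from h import *
y=.08; H=np.array([.6849,-.1866]); n=np.array([-np.sin(y),np.cos(y)])
hd=lambda th: H-.215*np.array([np.cos(th+y),np.sin(th+y)])
tc=lambda th,g,z:np.r_[hd(th)-g*n,z]
print(hd(.53),hd(0))
manip.move_pose(tc(.53,.033,.13),down(1.65)); 
manip.move_linear(tc(.53,.033,.06),rate=.15)
f0=np.array(manip.state()['contact_force'])
for th in (.45,.3,.18,.08): manip.move_linear(tc(th,.018,.06),rate=.08); 
th=.08
while th>-.06:
    s=manip.state();f=(np.array(s['contact_force'])-f0)[:2]@n; print(round(th,3),f.round(2),s['tool_pos'].round(4))
    if f<-3.0: break
    th-=.012; manip.move_linear(tc(th,.018,.06),rate=.03)
print(manip.state()['clock'])
# back off, rise, look
p=np.array(manip.state()['tool_pos'])-np.r_[n*.01,0]
manip.move_linear(p,rate=.05);p[2]=.13;manip.move_linear(p,rate=.2)
c=cap('wrist');save(c,'w2.png',None,1);cap('top');print(manip.state()['clock'])
E
```

```text
[ 0.50867568 -0.3097665 ] [ 0.47058763 -0.20378166]
0.08 0.75 [ 0.474  -0.2381  0.0599]
0.068 0.48 [ 0.4738 -0.2363  0.06  ]
0.056 0.5 [ 0.4733 -0.2336  0.06  ]
0.044 1.01 [ 0.4729 -0.231   0.06  ]
0.032 1.18 [ 0.4726 -0.2284  0.06  ]
0.02 1.17 [ 0.4724 -0.2258  0.06  ]
0.008 0.98 [ 0.4721 -0.2232  0.06  ]
-0.004 0.81 [ 0.4719 -0.2207  0.06  ]
-0.016 -5.28 [ 0.472  -0.2197  0.0601]
9.0917
10.0667
```

```bash
python3 - <<'E'
from h import *
manip.move_pose([.42,.268,.20],down(.44)); manip.dwell(.2)
c=cap('wrist')
for n,p in [('hook',[.5497,.3319,.046]),('plug',[.4525,.2861,.046]),('eye',[.4294,.276,.0145])]: print(n,np.array(proj(c,p)).round(1))
t=load('top'); a=cv2.resize(t['image'][135:235,295:425],(520,400),interpolation=cv2.INTER_CUBIC)
b=c['image'][0:280,200:480]; b=cv2.resize(b,(280,280))
im=np.zeros((400,800,3),np.uint8); im[:,:520]=a; im[:280,520:]=b
cv2.imwrite('pics/m2.png',im); print(manip.state()['clock'])
E
```

```text
hook [309.8   6.6]
plug [310.2 141. ]
eye [309.7 162.7]
12.2417
```

View pics/m2.png

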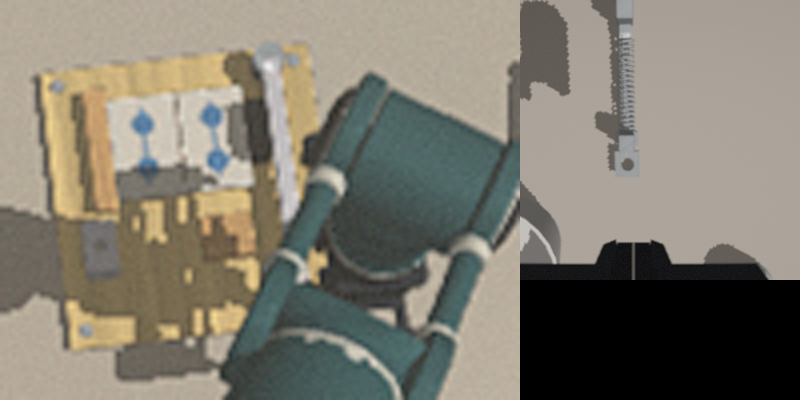

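The right half is the wrist view: hook plug at about (304,7), eye plug top at (306,142) and eye hole at (307,164) in full-frame pixels, 3–6 px left of the prediction. The left half is the top view, where the clamp arm lies parallel to the tile edge, so it is shut. Now I'll grasp the hook plug.

```bash
python3 - <<'E'
from h import *
c=load('wrist')
a=px(c,304,7,.046);b=px(c,306,142,.046);e=px(c,307,164,.0145);print(a,b,e)
# spring axis from wrist; pin axis = 110 mm from plug
d=(a-b)[:2];d/=np.linalg.norm(d);yaw=np.arctan2(d[1],d[0]);print('yaw',yaw,np.linalg.norm((a-b)[:2]))
hk=(a[:2]+b[:2]+.110*d)/2; print(hk)
manip.set_gripper(.05)
manip.move_pose([*hk,.10],down(yaw))
manip.move_linear([*hk,.016],rate=.12)
manip.set_gripper(0,40)
s=manip.state();print(s['gripper_width'],s['grasp_force'],s['tool_pos'])
p=s['tool_pos'].copy();p[2]=.14;manip.move_linear(p,rate=.15);manip.dwell(.2)
s=manip.state();print(s['gripper_width'],s['grasp_force'],s['contact_force'],s['moment'],s['clock'])
# transfer, hover before hole
y=.08; n=np.array([-np.sin(y),np.cos(y)])
hole=np.array([.5218,-.0346])
manip.move_pose([*hole,.14],down(np.pi/2+y)); manip.dwell(.3)
w=cap('wrist');t=cap('top');cap('side')
print(np.array(proj(w,[*hole,.052])),np.array(proj(t,[*hole,.052])),manip.state()['clock'],manip.state()['tool_pos'])
cv2.imwrite('pics/m3.png',np.hstack([cv2.resize(w['image'],(400,250)),cv2.resize(t['image'][135:235,285:425],(400,286))[:250]]))
s=load('side');a=cv2.resize(s['image'][140:260,250:410],(800,600),interpolation=cv2.INTER_CUBIC);cv2.imwrite('pics/s3.png',a)
E
```

```text
[0.54747613 0.33597242 0.046     ] [0.45014545 0.28902836 0.046     ] [0.42709892 0.27790827 0.0145    ]
yaw 0.4493998605215409 0.10806020076172866
[0.54834973 0.33639377]
0.013841588217957564 40.00014642253518 [0.54847714 0.33647433 0.01622615]
0.013827460130597736 39.99959399923682 [ 0.1392275   0.03258322 -0.94946668] [ 0.04172707 -0.08720526  0.01939786] 16.4917
[312.87736499 205.47500311] [320.49909219 196.2048059 ] 18.5417 [ 0.5218306  -0.03438637  0.13995552]
```

View pics/s3.png

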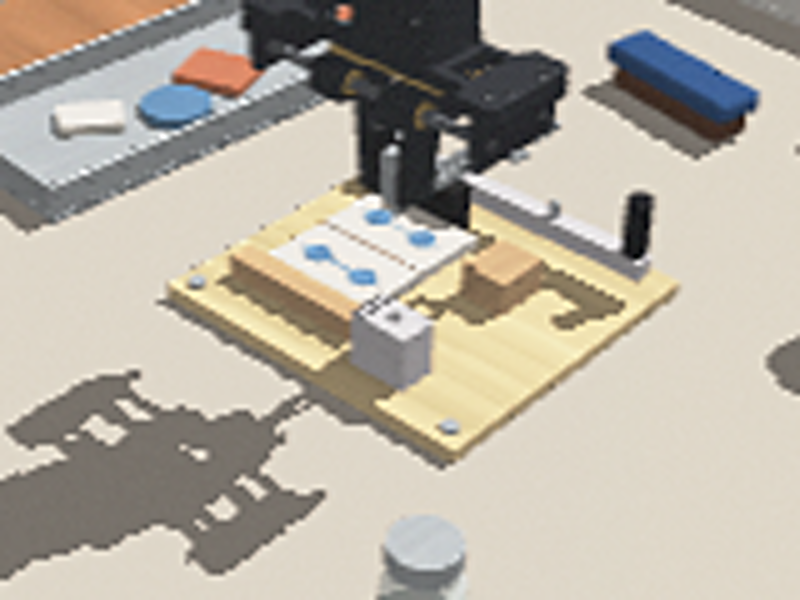

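Side view: pin tip at about crop (392,212), full-frame pixel (328.4,182.4). Block hole at crop (396,316), full-frame pixel (329.2,203.2). The clamp arm is shut. I'll use the pin as the side camera's reference.

```bash
python3 - <<'E'
from h import *
w=load('wrist');s=load('side');t=load('top')
pin=[.5218,-.0344,.124]
print('side pin pred',proj(s,pin),'seen 328.4 182.4; hole pred',proj(s,[.5218,-.0346,.052]),'seen 329.2 203.2')
a=cv2.resize(w['image'][60:300,200:440],(560,560),interpolation=cv2.INTER_CUBIC)
b=cv2.resize(s['image'][165:210,315:343],(240,386),interpolation=cv2.INTER_CUBIC)
im=np.zeros((560,800,3),np.uint8);im[:,:560]=a;im[:386,560:]=b;cv2.imwrite('pics/m4.png',im)
print(np.array(proj(w,pin)))
E
```

```text
side pin pred (np.float64(328.3356326282719), np.float64(182.70139544633713)) seen 328.4 182.4; hole pred (np.float64(327.807216737941), np.float64(202.16524630131562)) seen 329.2 203.2
[312.84297997 247.55922707]
```

View pics/m4.png

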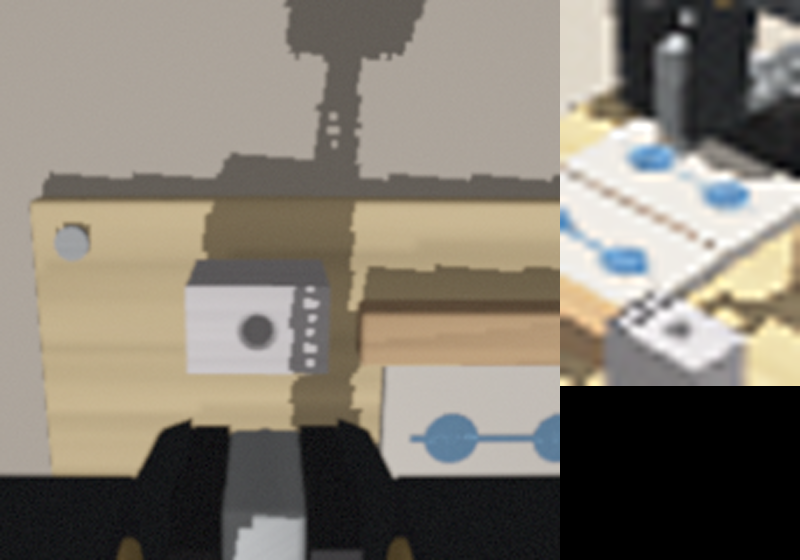

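Wrist crop shows the hole at crop (257,331), full-frame pixel (310.1,201.9), with the block square to the tool. Plug mid-line is at u≈314. The side inset shows the pin at crop (677,140).

```bash
python3 - <<'E'
from h import *
w=load('wrist');s=load('side')
print(px(w,310.1,201.9,.052),px(s,329.2,203.2,.052),px(s,315+(677-560)/8.57,165+322/8.57,.052), px(s,315+(677-560)/8.57,165+143/8.57,.124))
print(px(w,314.3,250,.155), proj(w,[.5218,-.0344,.155]))
E
```

```text
[ 0.51959174 -0.03207242  0.052     ] [ 0.51506871 -0.03404583  0.052     ] [ 0.51852733 -0.03505823  0.052     ] [ 0.52511674 -0.03893761  0.124     ]
[ 0.52135649 -0.02115859  0.155     ] (np.float64(312.8023203285338), np.float64(277.90815634237447))
```

```bash
cat > ins.py <<'E'
from h import *
y=.08;ex=np.array([np.cos(y),np.sin(y)]);n=np.array([-np.sin(y),np.cos(y)])
c0=np.array([.519,-.0330])
def F(): return np.array(manip.state()['contact_force'])
manip.move_linear([*c0,.075],rate=.1);manip.dwell(.15);f0=F();print('f0',f0)
offs=[(0,0)]+[(r*np.cos(a),r*np.sin(a)) for r in (2,4) for a in np.arange(6)*np.pi/3]
ok=False
for o in offs:
    p=c0+(o[0]*ex+o[1]*n)/1000
    manip.move_linear([*p,.0705],rate=.06)
    manip.move_linear([*p,.0650],rate=.03)
    f=F()-f0;print(np.round(o,1),f.round(1),manip.state()['tool_pos'].round(4))
    if f[2]<3.: ok=True;break
    manip.move_linear([*p,.0705],rate=.06)
if ok:
    for z in (.062,.0595,.057):
        manip.move_linear([*p,z],rate=.03);f=F()-f0;print(z,f.round(1),manip.state()['tool_pos'].round(4))
        if f[2]>12:break
cap('side');cap('wrist');s=load('side');cv2.imwrite('pics/s5.png',cv2.resize(s['image'][150:230,290:390],(750,600),interpolation=cv2.INTER_CUBIC))
print(manip.state()['clock'])
E
python3 ins.py
```

```text
f0 [ 0.05205359  0.19577109 -0.13812563]
[0 0] [-0.3 -0.4 -0.6] [ 0.5186 -0.0329  0.0646]
0.062 [-0.1 -0.5 -1.5] [ 0.5188 -0.033   0.0617]
0.0595 [-0.9 -0.1  0. ] [ 0.519  -0.033   0.0594]
0.057 [-0.5 -1.  -0.9] [ 0.5189 -0.033   0.0569]
20.925
```

View pics/s5.png

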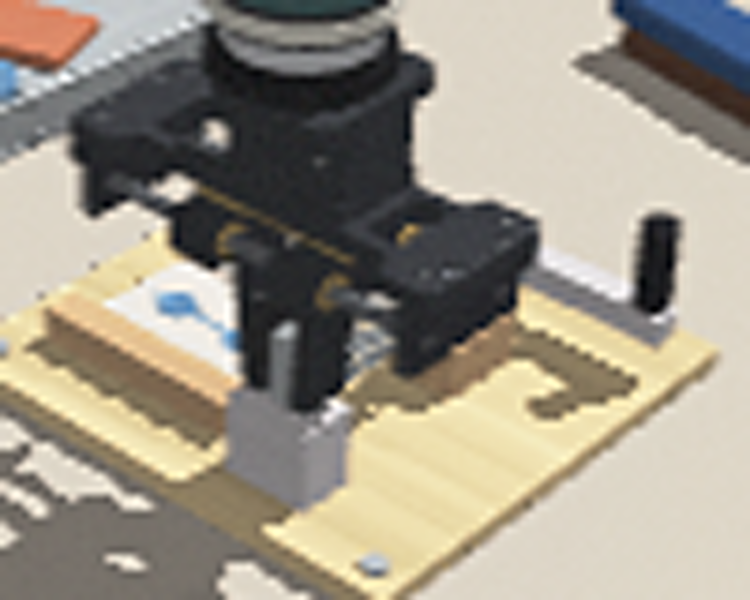

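Side view: the hook plug sits on the anchor block at crop (285,380) and the pin is in without resistance. I'll seat it fully, release, and look at the eye end.

```bash
python3 - <<'E'
from h import *
f0=np.array(manip.state()['contact_force'])
for z in (.056,.0552,.0545):
    manip.move_linear([.519,-.033,z],rate=.03);f=np.array(manip.state()['contact_force'])-f0;print(z,f.round(1),manip.state()['tool_pos'].round(4))
    if f[2]>4: break
manip.set_gripper(.04)
manip.move_linear([.519,-.033,.12],rate=.15)
y=.08;n=np.array([-np.sin(y),np.cos(y)])
# hover so the camera (ahead in +n) sees eye plug & post: TCP at jig y beyond post
p=np.array([.519,-.033])-.215*n
manip.move_linear([*p,.17],rate=.25);manip.dwell(.2)
w=cap('wrist');cap('top');cap('side')
cv2.imwrite('pics/w6.png',cv2.resize(w['image'][0:300,160:480],(800,750))[:600])
for k,h,d in (('hook',.086,0),('plug',.086,.11),('eye',.0495+.005,.134),('post',.0595,.165)): print(k,np.round((np.array(proj(w,[*(np.array([.519,-.033])-d*n),h]))-[160,0])*2.5,1))
print(manip.state()['clock'])
E
```

```text
0.056 [-0.4 -1.3  1.2] [ 0.5193 -0.033   0.0562]
0.0552 [-2.4 -1.1  7.1] [ 0.5193 -0.033   0.0562]
hook [ 385.7 -377.7]
plug [384.4 124.9]
eye [384.  226.2]
post [383.8 334.3]
23.95
```

View pics/w6.png

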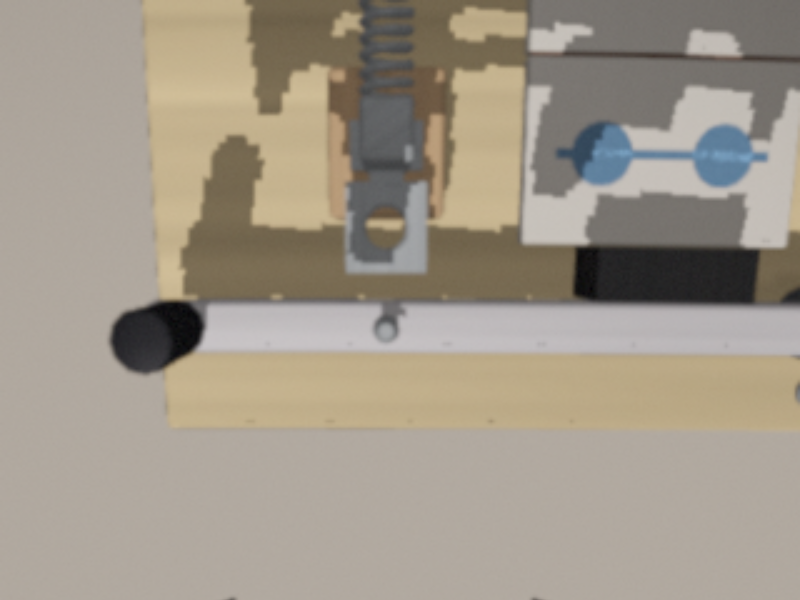

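The view matches the prediction: eye plug top at (387,125), eye at (386,227), post tip at (386,330). Predicted post is (384,334), so the stretch needed is about 30 mm. Now I'll grip the eye plug, pull, lift over the post and lower.

```bash
cat > eye.py <<'E'
from h import *
y=.08;ex=np.array([np.cos(y),np.sin(y)]);n=np.array([-np.sin(y),np.cos(y)])
g=np.array([.519,-.033])-.110*n+.0006*ex
def P(d,z,l=0): return [*(g-d*n+l*ex),.0565+z]
def F(): return np.array(manip.state()['contact_force'])
def loc(f): return np.round([f[:2]@ex,f[:2]@n,f[2]],1)
if __name__=='__main__':
    manip.move_linear(P(0,.05),rate=.2)
    manip.move_linear(P(0,0),rate=.1)
    f0=F();manip.set_gripper(0,50);s=manip.state();print(s['gripper_width'],s['grasp_force'])
    for d,z in ((.005,.001),(.010,.0015),(.014,.007),(.022,.0135),(.030,.0135)):
        manip.move_linear(P(d,z),rate=.05);print(d,z,loc(F()-f0),manip.state()['tool_pos'].round(4))
    c=cap('side');cv2.imwrite('pics/s7.png',cv2.resize(c['image'][150:230,290:390],(750,600),interpolation=cv2.INTER_CUBIC))
    print(manip.state()['clock'])
E
python3 eye.py
```

```text
0.01347151403139915 50.00047143548727
0.005 0.001 [ 0.4  3.1 -0.8] [ 0.5284 -0.1471  0.0572]
0.01 0.0015 [-0.2  5.3 -1.7] [ 0.5288 -0.1522  0.0576]
0.014 0.007 [0.3 5.9 0.5] [ 0.5293 -0.1561  0.0634]
0.022 0.0135 [ 0.8  7.1 -1.9] [ 0.5296 -0.1637  0.0696]
0.03 0.0135 [ 0.   8.4 -2. ] [ 0.5299 -0.1712  0.0692]
27.3833
```

View pics/s7.png

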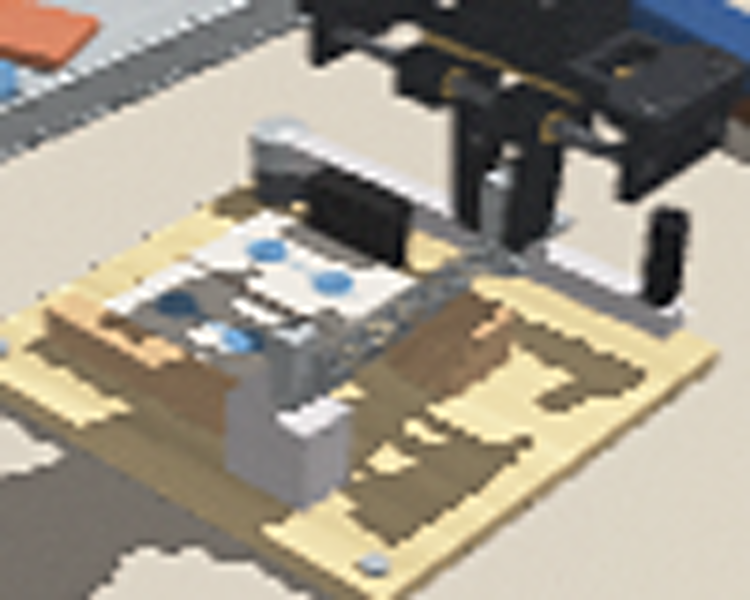

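Side view: the spring is stretched from the block at (290,350), where the hook plug is still seated. The raised eye plug is at (495,215) beside the post, and the 8.4 N pull matches the stretch. Lowering now, watching the vertical force.

```bash
cat > low.py <<'E'
from eye import *
f0=F();ok=False
for d,l in ((.0307,0),(.0325,0),(.029,0),(.0307,.0018),(.0307,-.0018),(.034,0),(.0325,.0018),(.0325,-.0018),(.029,.0018),(.029,-.0018)):
    manip.move_linear(P(d,.0135,l),rate=.05)
    manip.move_linear(P(d,.0065,l),rate=.03)
    f=F()-f0;print(d,l,loc(f),manip.state()['tool_pos'].round(4))
    if f[2]<3: ok=True;break
if ok:
    for z in (.003,.001,-.0005):
        manip.move_linear(P(d,z,l),rate=.03);f=F()-f0;print(z,loc(f),manip.state()['tool_pos'].round(4))
        if f[2]>5:break
c=cap('side');cv2.imwrite('pics/s8.png',cv2.resize(c['image'][150:230,290:390],(750,600),interpolation=cv2.INTER_CUBIC))
print(manip.state()['clock'])
E
python3 low.py
```

```text
0.0307 0 [-5.8  0.3 14.9] [ 0.5307 -0.1727  0.065 ]
0.0325 0 [-4.5  0.9 11. ] [ 0.531  -0.1744  0.0646]
0.029 0 [-5.2  0.6 11.6] [ 0.5307 -0.171   0.0646]
0.0307 0.0018 [-5.2  0.2 11. ] [ 0.5321 -0.1723  0.0643]
0.0307 -0.0018 [-3.7 -0.3  9.5] [ 0.5294 -0.1726  0.0643]
0.034 0 [-3.1  0.7  9.8] [ 0.531  -0.1755  0.0641]
0.0325 0.0018 [-4.2  0.4 10.9] [ 0.5322 -0.1739  0.0641]
0.0325 -0.0018 [-2.7  0.9  8.6] [ 0.5295 -0.1743  0.0642]
0.029 0.0018 [-3.1  0.8  9.2] [ 0.532  -0.1705  0.0638]
0.029 -0.0018 [-1.4  1.   7.3] [ 0.5292 -0.1708  0.0639]
34.275
```

I've used all 10 picture views, so I'll go on by force. The tool is consistently pushed towards -x and pushed less at negative lateral offsets. The hinge is stiff in that direction only, so I'll sweep laterally under light pressure.

```bash
cat > sw.py <<'E'
from eye import *
manip.move_linear(P(.0307,.0135,-.0010),rate=.08);manip.dwell(.1);f0=F();print('f0',loc(f0))
d=.0307;ok=False
manip.move_linear(P(d,.0062,-.0010),rate=.04)
for l in np.arange(-.0010,-.0075,-.0010):
    manip.move_linear(P(d,.0062,l),rate=.03)
    s=manip.state();f=F()-f0;q=np.array(s['tool_pos']);print(round(l,4),loc(f),q.round(4))
    if f[2]<2: ok=True;break
print(ok,manip.state()['clock'])
E
python3 sw.py
```

```text
f0 [ 1.1  7.4 -1.3]
-0.001 [-3.1 -0.   7.6] [ 0.5301 -0.1724  0.0638]
-0.002 [0.4 0.8 6.5] [ 0.5299 -0.1725  0.0639]
-0.003 [1.6 1.  4.8] [ 0.5296 -0.1726  0.064 ]
-0.004 [1.6 0.7 5.4] [ 0.5287 -0.1726  0.064 ]
-0.005 [2.2 0.5 5.2] [ 0.5279 -0.1728  0.064 ]
-0.006 [2.3 1.3 4.1] [ 0.5271 -0.1729  0.0641]
-0.007 [3.1 0.6 3.1] [ 0.5262 -0.173   0.0641]
False 36.7083
```

```bash
python3 - <<'E'
from eye import *
manip.move_linear(P(.0307,.0135,-.0010),rate=.08);manip.dwell(.1)
s=manip.state();c=cap('wrist')
print('f',loc(F()),s['tool_pos'].round(4),R.from_rotvec(s['tcp_rot']).as_matrix()[:,2].round(3),s['clock'])
v,u=np.mgrid[0:400,0:640]
xy=cv2.undistortPoints(np.stack([u.ravel(),v.ravel()],-1).astype(float).reshape(-1,1,2),c['K'],np.array([c['k1'],0,0,0])).reshape(-1,2)
z=c['z'].ravel();m=z>0
pc=np.c_[xy*z[:,None],z][m];w=pc@c['T'][:3,:3].T+c['T'][:3,3]
t=(w-s['tool_pos'])@R.from_rotvec(s['tcp_rot']).as_matrix()*1000
k=(abs(t[:,1])<5.5)&(t[:,0]<30)&(t[:,0]>-30)
q=t[k]
for h in range(-44,20,4):
    a=q[(q[:,2]>=h)&(q[:,2]<h+4)]
    if len(a)>3: print(h,len(a),'x',np.percentile(a[:,0],[2,50,98]).round(1),'y',a[:,1].min().round(1),a[:,1].max().round(1))
# hook plug top at far end
k=(abs(t[:,1])<14)&(t[:,0]>110)&(t[:,0]<180)&(t[:,2]<0)&(t[:,2]>-45)
a=t[k];print('hook',len(a),np.percentile(a,[2,50,98],axis=0).round(1) if len(a) else '')
E
```

```text
f [ 0.5  8.3 -1.1] [ 0.5291 -0.1717  0.0694] [-0.002  0.003 -1.   ] 37.075
-32 324 x [-4.2 -0.1  8.4] y -5.3 5.5
-28 749 x [-4.7  5.8 10.7] y -5.5 5.5
-24 103 x [ 9.7 10.1 10.7] y -5.4 5.2
-20 92 x [ 9.3  9.7 10.3] y -5.5 5.4
-16 82 x [8.9 9.4 9.8] y -5.3 5.4
-12 83 x [8.6 9.  9.6] y -5.4 5.2
-8 73 x [8.2 8.6 9.1] y -5.4 5.4
-4 143 x [ 7.8 10.2 20.4] y -5.2 5.0
0 416 x [ 7.5 15.7 29.7] y -5.3 5.5
4 44 x [-27.5   7.7  29.6] y -5.2 5.4
8 70 x [ 7.6 13.  27.2] y -5.5 5.3
12 104 x [ 7.8 13.3 29. ] y -5.4 3.8
hook 0
```

```bash
python3 - <<'E'
from eye import *
w=load('wrist');s=manip.state()
Rn=R.from_rotvec(s['tcp_rot']).as_matrix();T0=np.eye(4);T0[:3,:3]=Rn;T0[:3,3]=s['tool_pos'];X=np.linalg.inv(T0)@w['T']
T1=np.eye(4);T1[:3,:3]=R.from_rotvec(down(1.65)).as_matrix();T1[:3,3]=[*(np.array([.519,-.033])-.215*n),.17]
w['T']=T1@X
def L(p): q=np.array(p)[:2]-g; return (np.array([-q@n,q@ex])*1000).round(2)
u=lambda a,b:(160+a/2.5,b/2.5)
print('eye',L(px(w,*u(386,227),.053)),'post',L(px(w,*u(386,330),.0595)),'post foot-ish',L(px(w,*u(386,334),.0595)))
print('plugtop corners', L(px(w,*u(387,97),.0845)),L(px(w,*u(387,140),.0845)))
print('now',L(s['tool_pos']))
E
```

```text
eye [25.72  0.41] post [55.33  0.41] post foot-ish [56.51  0.41]
plugtop corners [-5.36  0.51] [4.89 0.52]
now [29.04 -1.63]
```

The plate edge probably nudged the post outward during the lift, since the arm has only about 1 N of resistance there. I'll measure the handle numerically.

```bash
python3 - <<'E'
from eye import *
H=np.array([.6849,-.1866])
def cloud(c):
    v,u=np.mgrid[0:400,0:640]
    xy=cv2.undistortPoints(np.stack([u.ravel(),v.ravel()],-1).astype(float).reshape(-1,1,2),c['K'],np.array([float(c['k1']),0,0,0])).reshape(-1,2)
    z=c['z'].ravel();m=z>0
    return (np.c_[xy*z[:,None],z][m])@c['T'][:3,:3].T+c['T'][:3,3]
for nm in ('side_old','side','top'):
    c=load('side') if nm=='side_old' else cap(nm)
    w=cloud(c);k=(w[:,2]>.065)&(w[:,2]<.095)&(np.hypot(w[:,0]-.4706,w[:,1]+.215)<.035)
    a=w[k];
    if len(a)<3: print(nm,len(a));continue
    m=a[:,:2].mean(0);r=H-m;print(nm,len(a),m.round(4),'theta',(np.arctan2(r[1],r[0])-y).round(4),a[:,2].max().round(3))
print(manip.state()['clock'])
E
```

```text
side_old 47 [ 0.4666 -0.2139] theta 0.0443 0.093
side 46 [ 0.4672 -0.215 ] theta 0.0497 0.092
top 0
37.225
```

The arm has opened to about 0.06 rad, so the post sits some 10 mm further out. I'll reach out to there, press lightly and drag inward. Friction shuts the arm, and the eye drops once it is over the post.

```bash
cat > drag.py <<'E'
from eye import *
manip.move_linear(P(.0425,.0150,0),rate=.06);manip.dwell(.1);f0=F();print('f0',loc(f0),manip.state()['tool_pos'].round(4))
ok=False;zc=.0070
manip.move_linear(P(.0425,zc,0),rate=.04)
for d in np.arange(.0425,.0265,-.0012):
    manip.move_linear(P(d,zc,0),rate=.03)
    f=F()-f0;q=np.array(manip.state()['tool_pos']);print(round(d,4),loc(f),q.round(4))
    if f[2]<1.0: ok=True;break
print(ok,manip.state()['clock'])
E
python3 drag.py
```

```text
f0 [-0.   9.5 -1.7] [ 0.5304 -0.1828  0.0703]
0.0425 [-0.2  1.2  0.8] [ 0.5305 -0.1827  0.0625]
True 38.275
```

```bash
python3 - <<'E'
from eye import *
f0=F();d=.0425
for z in (.0055,.004,.0025,.001,-.0005,-.002,-.0035):
    manip.move_linear(P(d,z,0),rate=.03);f=F()-f0;print(z,loc(f),manip.state()['tool_pos'].round(4))
    if f[2]>4:break
print(manip.state()['clock'])
E
```

```text
0.0055 [ 0.9 -0.8  1. ] [ 0.5305 -0.1827  0.061 ]
0.004 [ 1.1 -1.3  0.1] [ 0.5305 -0.1827  0.0595]
0.0025 [ 0.1 -0.9  0.8] [ 0.5306 -0.1827  0.0581]
0.001 [ 0.  -1.1  1.3] [ 0.5306 -0.1828  0.0566]
-0.0005 [ 0.9 -2.2 -0.1] [ 0.5306 -0.1828  0.0552]
-0.002 [-0.5 -0.3  1.9] [ 0.531  -0.183   0.0542]
-0.0035 [-3.4 -0.7  9.5] [ 0.5311 -0.1833  0.0539]
40.025
```

```bash
cat > hd.py <<'E'
from eye import *
H=np.array([.6849,-.1866])
def handle():
    c=cap('side');v,u=np.mgrid[0:400,0:640]
    xy=cv2.undistortPoints(np.stack([u.ravel(),v.ravel()],-1).astype(float).reshape(-1,1,2),c['K'],np.array([c['k1'],0,0,0])).reshape(-1,2)
    z=c['z'].ravel();m=z>0;w=(np.c_[xy*z[:,None],z][m])@c['T'][:3,:3].T+c['T'][:3,3]
    a=w[(w[:,2]>.065)&(w[:,2]<.095)&(np.hypot(w[:,0]-.4706,w[:,1]+.215)<.035)]
    r=H-a[:,:2].mean(0);return len(a),(np.arctan2(r[1],r[0])-y).round(4)
E
python3 - <<'E'
from hd import *
manip.move_linear(P(.0425,-.002,0),rate=.03);print(handle());f0=F()
for d in (.040,.0375,.035,.033):
    manip.move_linear(P(d,-.002,0),rate=.04);print(d,handle(),loc(F()-f0),manip.state()['tool_pos'].round(4))
print(manip.state()['clock'])
E
```

```text
(43, np.float64(0.0505))
0.04 (44, np.float64(0.0377)) [-0.2  0.7  1.6] [ 0.5308 -0.1805  0.0541]
0.0375 (44, np.float64(0.0212)) [ 0.4 -0.8  1.5] [ 0.5307 -0.1781  0.0541]
0.035 (43, np.float64(0.0082)) [ 0.2 -0.4  0.3] [ 0.5305 -0.1758  0.0541]
0.033 (44, np.float64(-0.0052)) [-0.8 -1.4 -0.2] [ 0.5303 -0.1739  0.0541]
41.525
```

The arm follows the eye, so it is engaged on the post. I'll ease in until the load transfers, then release.

```bash
python3 - <<'E'
from hd import *
f0=F()
for d in (.032,.031,.030,.029,.028):
    manip.move_linear(P(d,-.002,0),rate=.02);f=F()-f0;print(d,handle(),loc(f),manip.state()['tool_pos'].round(4))
    if f[:2]@n<-3: break
manip.set_gripper(.03);manip.dwell(.2);print('rel',handle(),loc(F()))
p=np.array(manip.state()['tool_pos']);p[2]=.14;manip.move_linear(p,rate=.12)
# back off to look with the wrist
q=np.array([.519,-.033])-.215*n;manip.move_linear([*q,.17],rate=.2);manip.dwell(.2)
s=manip.state();c=cap('wrist');print(handle(),s['clock'])
v,u=np.mgrid[0:400,0:640]
xy=cv2.undistortPoints(np.stack([u.ravel(),v.ravel()],-1).astype(float).reshape(-1,1,2),c['K'],np.array([c['k1'],0,0,0])).reshape(-1,2)
z=c['z'].ravel();m=z>0;w=(np.c_[xy*z[:,None],z][m])@c['T'][:3,:3].T+c['T'][:3,3]
e=w[:,:2]-np.array([.519,-.033]);D=-e@n*1000;l=e@ex*1000;h=w[:,2]*1000
# profile along the spring line: median height per 2 mm of D for |l|<2 and l in 7..10
for a in range(126,186,2):
    k=(D>=a)&(D<a+2);o=[]
    for lo,hi in ((-10,-7),(-2,2),(7,10)):
        b=h[k&(l>=lo)&(l<hi)];o.append((len(b),)+tuple(np.percentile(b,[10,50,95]).round(1)) if len(b) else None)
    print(a,o)
E
```

```text
0.032 (45, np.float64(-0.0097)) [-0.2 -0.3  0.2] [ 0.5302 -0.1731  0.0541]
0.031 (47, np.float64(-0.0152)) [ 0.8 -0.6 -0.3] [ 0.5302 -0.1722  0.0541]
0.03 (46, np.float64(-0.0219)) [ 1.3 -1.2 -1. ] [ 0.5301 -0.1712  0.0541]
0.029 (44, np.float64(-0.03)) [ 0.5 -0.5 -0.1] [ 0.53   -0.1703  0.0541]
0.028 (44, np.float64(-0.0334)) [ 0.9 -2.3 -1. ] [ 0.53   -0.1697  0.0542]
rel (44, np.float64(-0.036)) [-0.3  0.5 -0.3]
(48, np.float64(-0.0306)) 45.3417
126 [(6, np.float64(38.2), np.float64(38.7), np.float64(45.0)), (12, np.float64(80.2), np.float64(81.0), np.float64(81.7)), (6, np.float64(37.6), np.float64(38.3), np.float64(38.6))]
128 [(9, np.float64(37.3), np.float64(38.0), np.float64(44.6)), (18, np.float64(80.3), np.float64(81.5), np.float64(82.6)), (9, np.float64(37.3), np.float64(37.9), np.float64(38.9))]
130 [(9, np.float64(36.2), np.float64(37.1), np.float64(41.2)), (18, np.float64(81.3), np.float64(81.8), np.float64(82.5)), (8, np.float64(35.9), np.float64(37.8), np.float64(40.5))]
132 [(6, np.float64(39.7), np.float64(40.5), np.float64(41.5)), (18, np.float64(81.0), np.float64(8
[... 3848 characters left out ...]
, np.float64(53.6), np.float64(53.7)), (3, np.float64(53.4), np.float64(53.7), np.float64(53.8))]
176 [None, None, None]
178 [None, None, None]
180 [(8, np.float64(10.9), np.float64(11.5), np.float64(12.1)), (10, np.float64(10.9), np.float64(11.9), np.float64(12.3)), (8, np.float64(10.9), np.float64(11.4), np.float64(12.6))]
182 [(8, np.float64(11.1), np.float64(11.7), np.float64(12.4)), (10, np.float64(10.7), np.float64(11.5), np.float64(12.1)), (8, np.float64(10.9), np.float64(11.6), np.float64(12.8))]
184 [(64, np.float64(12.1), np.float64(247.4), np.float64(249.2)), (74, np.float64(11.9), np.float64(247.5), np.float64(249.3)), (64, np.float64(12.0), np.float64(247.3), np.float64(249.5))]
```

The depth profile shows the eye plate lying on the arm, with its top about 53 mm high and the post's 59 mm tip through the hole. Next I'll check that the hook plug's top is at about 86 mm, meaning the pin is home.

```bash
python3 - <<'E'
from hd import *
q=np.array([.519,-.033])-.11*n;manip.move_linear([*q,.20],rate=.2);manip.dwell(.2)
c=cap('wrist');v,u=np.mgrid[0:400,0:640]
xy=cv2.undistortPoints(np.stack([u.ravel(),v.ravel()],-1).astype(float).reshape(-1,1,2),c['K'],np.array([c['k1'],0,0,0])).reshape(-1,2)
z=c['z'].ravel();m=z>0;w=(np.c_[xy*z[:,None],z][m])@c['T'][:3,:3].T+c['T'][:3,3]
e=w[:,:2]-np.array([.519,-.033]);D=-e@n*1000;l=e@ex*1000;h=w[:,2]*1000
k=(abs(D)<16)&(abs(l)<16)&(h>70);print(np.percentile(h[k],[50,95]),np.percentile(D[k&(h>82)],[2,98]),np.percentile(l[k&(h>82)],[2,98]))
a=np.c_[D,np.ones_like(D)][k&(h>82)];print(np.linalg.lstsq(a,h[k&(h>82)],rcond=None)[0])
k=(abs(D)<14)&(abs(abs(l)-14)<4);print('block',np.median(h[k]))
print(manip.state()['clock'])
E
```

```text
[85.86395192 87.23545094] [-4.39297383 10.90968717] [-6.12450548  6.69392866]
[-5.97106131e-02  8.60982695e+01]
block 51.620470192993324
46.3917
```

```bash
python3 -c "
from h import *
print(order.close_job())"
```

```text
the job is handed in; nothing more can be done
None
```

The job is handed in at about 46 s on the robot's clock. The last depth check showed the pin fully seated in the block and the eye flat on the arm around the post; the spring holds the arm shut and the robot is clear. The arm was nudged open to about 0.06 rad partway through and drawn shut again, and no verdict came back.

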